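# Restack the spacers on a centrifuge drive spindle

### The arm

A 6-joint arm with a two-finger parallel gripper is mounted at the origin on the work surface. World frame = base frame: x ahead of the robot, y to its left, z up, the work surface at z = 0. Lengths are in m, angles in rad, forces in N, time in s.
With the tool pointing down it reaches from about 0.35 to 0.975 m from the base axis. Payload 4.9 kg.
Tool frame: the origin (TCP) lies at the very end of the fingers, on their centre line; the grasp point (between the pads) lies 19 mm behind it; x points along the fingers, y is the direction in which the jaws open and shut, and the axes are right-handed (so a half turn about x gives the same grasp; the last joint's range is limited). The gripper opens to 85 mm and grips with 20 to 120 N. Pads are 22 mm wide; open, the fingers measure 114 mm over their backs; the gripper's body (76 mm by 85 mm) begins 54 mm behind the grasp point. The pads swing forward as they close: fully open they stand 13 mm farther back than shut.
Start: joints at [-1.25, 0.053, 1.613, -0, 1.476, -0.119], TCP at [0.266, -0.566, 0.231] pointing down, gripper open.
Joint ranges: [-3.01, 3.01], [-1.01, 2.22], [0.06, 2.58], [-1.02, 4.17], [0.09, 2.62], [-3.14, 3.14]. Speed limits (rad/s): [2.57, 2.57, 3.14, 3.14, 3.14, 3.14].

### API

Orientations are given as a unit quaternion [w, x, y, z].
In Python, from plant import manip gives the robot as it stands.
- The arm moves only by the tool play_rows, never from a script. Its argument "plan" is a list of rows, each a list of 5 numbers: the shift along the tool's x, y, z in mm, then the turn about the tool's x in rad, then the closure, from -1 (fully open) to 1 (shut). A call has 1 to 8 rows; each row is the pose to reach, as a shift and turn from the pose commanded when the call began, along the tool's axes at that moment; what a row does not reach only later rows make up. A row lasts 1/8 s, in which the tool goes at most 62.5 mm and 10.7 degrees, less where a joint would pass 70% of its speed; a pose out of reach is approached as far as the arm can. A call with a gripper value outside its range is refused whole. The fingers move at their own pace and stop on an object; the grip force is fixed at half the most. Time passes only in rows, so rows that repeat a pose let the fingers close. It gives the time, the measured TCP pose, the force and the opening at its end, in the units of the state.
- manip.state(): the state, without advancing time (a new reading comes with each control period).
- manip.grab_frame(name): name is "scene" or "top" or "wrist"; returns a dict with "img" (400x640x3 uint8, red, green, blue), "range_z" (400x640 float32, m along the optical axis (not along the pixel's ray), 0 where there is no reading), "fx", "fy", "cx", "cy" (pixels), "origin" and "rotation" of the camera in the world. Camera axes: x right, y up, looking along -z (the intrinsics and any distortion apply to the point x, -y, -z); pixel columns grow to the right and rows downward; lengths in m; the calibration is good to about 2 mm. A picture is of the moment at which its call begins.
- manip.job_done(): hands the job in, once; it reports no verdict.
The state is a dict: "time": time; "joint_pos": joint angles; "joint_vel": joint speeds; "joint_efforts": joint torques, N m; "tool_pos": TCP position; "tool_rot": TCP orientation; "contact_force": force on the tool from outside, world axes, zero at the start; "ft_torque": the same for the moment, N m; "gripper_width": opening from 0.0 (shut) to 1.0 (fully open).
Only numpy, scipy, OpenCV 4.12 (cv2) and the standard library are available. Lean on these libraries where they do the work, as an engineer would, in place of code of your own. Each camera call takes 0.05 s, during which the arm holds its last target. There are 200 camera calls.

### The job

Rebuild the spacer stack on the centrifuge drive: thread the three square-holed spacers onto its upright square spindle, largest at the bottom, then the middle one, then the smallest, each fully home and flat on what is below it, and let go. The spindle's square stands at an unknown angle, so rest each spacer lightly on it and turn it until it drops over the square; never lean on the spindle (40 N at most). Leave the other things on the bench where they are.

Things in the scene. Friction and masses are not known exactly. Their poses are not given: they have to be found in the camera images.
- large_centre (a point): the largest of three bronze spacers: a round disc 60 mm in outside diameter and 15 mm high with a square through hole 18.4 mm wide, about 300 g. The point is its centre (half-way up, on the axis of the hole). z is the hole's axis; x and y are square to the sides of the hole, so it looks the same every quarter turn. It lies flat on the bench at the start.
- middle_centre (a point): the middle of three bronze spacers: a round disc 50 mm in outside diameter and 15 mm high with a square through hole 18.4 mm wide, about 200 g. The point is its centre (half-way up, on the axis of the hole). z is the hole's axis; x and y are square to the sides of the hole, so it looks the same every quarter turn. It lies flat on the bench at the start.
- small_centre (a point): the smallest of three bronze spacers: a round disc 40 mm in outside diameter and 15 mm high with a square through hole 18.4 mm wide, about 110 g. The point is its centre (half-way up, on the axis of the hole). z is the hole's axis; x and y are square to the sides of the hole, so it looks the same every quarter turn. It lies flat on the bench at the start.
- seat (a point): Where the spindle's axis meets the flat seat on top of the fixed drive unit, 45 mm above the bench; z is up, along the spindle. x and y are those of the base plate and say nothing of the spindle's angle. The steel spindle rises from the seat as a 16 mm square, 50 mm tall, then a round cone, 15.8 mm in diameter at its foot and 8 mm at its tip, which is 59 mm above the seat.
- shoulder (a point): On the spindle's axis, 50 mm above the seat, where the cone meets the square (axes as the seat's). The square may stand at any angle (not measured; alike every quarter turn); a brake of 0.4 N m holds it, so a rubbing spacer does not turn it. A spacer out of line with it stops on its corners here; within about 8 degrees of in line it drops over.
- drive: The fixed drive unit with its spindle: a round grey housing 96 mm in diameter, 45 mm high in all, on a 130 mm square plate 10 mm thick. Origin at the centre of the plate's underside, 45 mm below the seat, z up. Its bearing must not be loaded with more than 40 N.
- nut: bystander: black hexagonal rotor nut, 34 mm across flats, 22 mm high, origin at the centre of its underside
- bucket_a: bystander: brass tube bucket standing upright, 38 mm in diameter, 90 mm high, origin at the centre of its underside
- bucket_b: bystander: a second such brass tube bucket, 38 mm in diameter, 90 mm high, origin at the centre of its underside
- jar: bystander: small white jar, 32 mm in diameter, 50 mm high, origin at the centre of its underside
- bottle: bystander: amber bottle, 64 mm in diameter, 150 mm high, origin at the centre of its underside
Mind the look-alikes: they are no part of the job. What is shaped like the part that bears large_centre but white is not meant. Leave any white look-alike of the part that bears small_centre alone.

How it is judged:
By the outcome, as a careful person would: the job done as asked, in the order asked, and still so for the second after the job is handed in, with the robot touching nothing.
It also fails if it takes over 70 s, if anything falls off the work surface, if the arm or the gripper's body presses on something with over 40 N, if the wrist force passes 120 N, or if a joint passes its speed limit or range.

## Working session

There is one attempt and no reset: what is moved stays moved. The work goes in short steps, Python scripts to look and compute and a tool call to move; the robot and the scene stay as the last step left them, time stands still between calls to the robot, and variables do not carry over. Pictures are saved under pics/ and viewed, about 8 in all and at most 12, crops included, and the job is handed in when it is done.

Besides the shell and the picture viewer there is one more tool, called after ">>>" in YAML: its name, and indented under it one key for each argument. play_rows: Moves the arm, as the interface text tells. Its arguments: {"type":"object","properties":{"plan":{"type":"array"}},"required":["plan"]}

```bash
mkdir -p pics; ls; python3 - <<'E'
from plant import manip
import cv2,numpy as np
s=manip.state();print({k:np.round(v,3).tolist() for k,v in s.items()})
for n in ("scene","top"):
    f=manip.grab_frame(n);np.savez(f"pics/{n}0.npz",**f)
    cv2.imwrite(f"pics/{n}0.png",f["img"][:,:,::-1])
    print(n,f["fx"],f["cx"],f["cy"],f["origin"],np.round(f["rotation"],3).tolist(),[k for k in f])
E
```

```text
pics
{'time': 0.0, 'joint_pos': [-1.25, 0.053, 1.614, 0.0, 1.476, -0.119], 'joint_vel': [0.001, 0.0, 0.0, -0.0, -0.001, 0.0], 'joint_efforts': [-0.0, -39.367, -37.018, -0.0, 0.007, 0.0], 'tool_pos': [0.266, -0.565, 0.23], 'tool_rot': [-0.154, -0.69, -0.155, 0.69], 'contact_force': [-0.136, -0.035, -0.453], 'ft_torque': [0.015, -0.027, 0.008], 'gripper_width': 1.0}
scene 408.3747864940985 316.389516146178 196.86214775599115 [ 1.08312638 -0.71890414  0.96329227] [0.871, 0.376, 0.116, 0.295] ['img', 'range_z', 'fx', 'fy', 'cx', 'cy', 'origin', 'rotation']
top 440.77659349351234 316.9642748233961 201.90671857068168 [ 0.34643188 -0.01610942  1.07316455] [0.708, 0.078, -0.073, -0.698] ['img', 'range_z', 'fx', 'fy', 'cx', 'cy', 'origin', 'rotation']
```

View pics/top0.png

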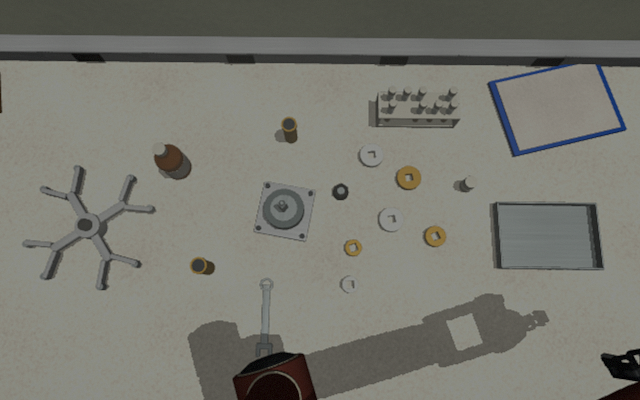

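View pics/scene0.png

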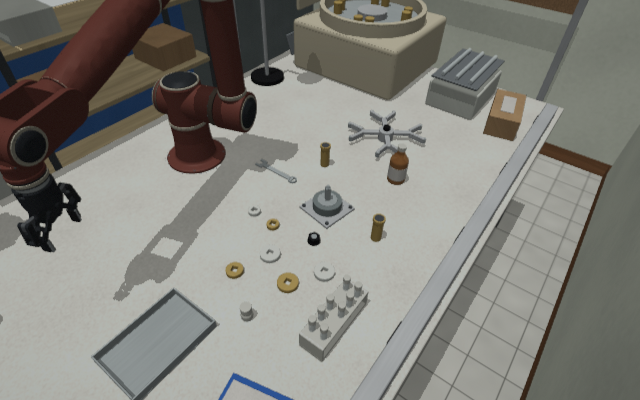

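The top view shows the bronze spacers: large at (408,178), middle at (435,236) and small at (353,248). The spindle is at (282,207). The white rings are decoys, and the scene view agrees. Next I'll measure positions.

```bash
cat > h.py <<'E'
import numpy as np,cv2
from scipy.spatial.transform import Rotation as R
def rot(f):
    q=np.array(f["rotation"]); return R.from_quat(q[[1,2,3,0]]).as_matrix() if q.size==4 else q
def ray(f,uv):
    uv=np.atleast_2d(np.array(uv,float))
    d=np.c_[(uv[:,0]-f["cx"])/f["fx"],-(uv[:,1]-f["cy"])/f["fy"],-np.ones(len(uv))]
    return d@rot(f).T
def onplane(f,uv,z):
    d=ray(f,uv);o=np.array(f["origin"]);return o+d*((z-o[2])/d[:,2])[:,None]
def proj(f,P):
    c=(np.atleast_2d(P)-np.array(f["origin"]))@rot(f)
    return np.c_[f["cx"]+f["fx"]*c[:,0]/-c[:,2],f["cy"]-f["fy"]*c[:,1]/-c[:,2]]
def bronze(f):
    h=cv2.cvtColor(f["img"],cv2.COLOR_RGB2HSV)
    return cv2.inRange(h,(10,110,90),(30,255,255))
def toolR(s):
    q=np.array(s["tool_rot"]);return R.from_quat(q[[1,2,3,0]]).as_matrix()
def load(p): return {k:(v if v.ndim else v.item()) for k,v in np.load(p).items()}
def totool(s,P): return 1000*(np.array(P)-np.array(s["tool_pos"]))@toolR(s)
E
python3 - <<'E'
from h import *
from plant import manip
for n in("top","scene"):
    f=load(f"pics/{n}0.npz")
    for c in cv2.findContours(bronze(f),cv2.RETR_EXTERNAL,cv2.CHAIN_APPROX_NONE)[0]:
        if cv2.contourArea(c)<60: continue
        m,(a,b),t=cv2.fitEllipse(c)
        p=onplane(f,c[:,0,:],0.013)
        (x,y),r=cv2.minEnclosingCircle(p[:,:2].astype(np.float32))
        print(n,np.round(m),round(a),round(b),"c",round(x,4),round(y,4),"d",round(2*r*1000))
f=load("pics/top0.npz")
for k,uv,z in(("nut",(341,192),.02),("spindletip",(281,206),.104),("wbig",(371,155),.015),("wmid",(390,219),.015),("wsm",(348,284),.015),("jar",(468,184),.05)):
    print(k,np.round(onplane(f,uv,z)[0],3), f["range_z"][uv[1],uv[0]])
s=manip.state();print(np.round(toolR(s),2).tolist())
w=manip.grab_frame("wrist");cv2.imwrite("pics/w0.png",w["img"][:,:,::-1]);print(w["fx"],w["cx"],w["cy"],totool(s,w["origin"]),np.round(toolR(s).T@rot(w),2).tolist())
E
```

```text
top [198. 265.] 15 16 c 0.4178 0.275 d 40
top [353. 247.] 15 15 c 0.4651 -0.0949 d 39
top [435. 236.] 19 20 c 0.4956 -0.2935 d 49
top [409. 177.] 22 23 c 0.6418 -0.2337 d 59
scene [287. 282.] 17 21 c 0.6412 -0.2351 d 60
scene [234. 269.] 13 17 c 0.4956 -0.2946 d 49
scene [272. 224.] 8 11 c 0.4652 -0.0964 d 39
scene [399. 159.] 10 17 c 0.6206 0.4446 d 69
nut [ 0.6   -0.066  0.02 ] 1.0787315
spindletip [0.546 0.073 0.104] 0.9996663
wbig [ 0.698 -0.141  0.015] 1.120664
wmid [ 0.535 -0.185  0.015] 1.0863297
wsm [ 0.378 -0.083  0.015] 1.0518965
jar [ 0.616 -0.368  0.05 ] 1.0555255
[[-0.0, 0.43, -0.9], [0.0, -0.9, -0.43], [-1.0, -0.0, -0.0]]
303.08287387297815 321.6264496019152 199.18037478643507 [-143.15305592   -0.48466928  -69.82664207] [[-0.0, 0.27, -0.96], [1.0, 0.0, -0.0], [0.0, -0.96, -0.27]]
```

```bash
python3 - <<'E'
from h import *
from plant import manip
s=manip.state();print(totool(s,[.6415,-.2345,.15]))
E
```

```text
[  80.66237328 -139.07506823 -480.54385031]
```

>>> play_rows:
  plan:
    - [80,-139,-480,0,-1]
    - [80,-139,-480,0,-1]
    - [80,-139,-480,0,-1]
    - [80,-139,-480,0,-1]
    - [80,-139,-480,0,-1]
    - [80,-139,-480,0,-1]
    - [80,-139,-480,0,-1]
    - [80,-139,-480,0,-1]

```text
time: 1.15
tool_pos: [0.6379, -0.2377, 0.1516]
tool_rot: [-0.154, -0.69, -0.154, 0.69]
contact_force: [0.4, -1.5, -0.9]
gripper_width: 1.0
```

>>> play_rows:
  plan:
    - [0,0,0,0,-1]
    - [0,0,0,0,-1]

```text
time: 1.4
tool_pos: [0.6364, -0.2392, 0.1517]
tool_rot: [-0.154, -0.69, -0.155, 0.69]
contact_force: [-0.2, 0.4, -0.6]
gripper_width: 0.999
```

```bash
cat >> h.py <<'E'
def discs(f,zt=0.015):
    """bronze discs in a wrist frame: centre, diameter, hole angle (deg, mod 90, world)"""
    out=[]
    cs,hi=cv2.findContours(bronze(f),cv2.RETR_CCOMP,cv2.CHAIN_APPROX_NONE)
    for i,c in enumerate(cs):
        if hi[0][i][3]>=0 or cv2.contourArea(c)<800: continue
        p=onplane(f,c[:,0,:],zt)[:,:2].astype(np.float32)
        (x,y),r=cv2.minEnclosingCircle(p)
        k=[j for j in range(len(cs)) if hi[0][j][3]==i and cv2.contourArea(cs[j])>100]
        o=[round(x,4),round(y,4),"d",round(2000*r,1)]
        for j in k:
            q=onplane(f,cs[j][:,0,:],zt)[:,:2].astype(np.float32)*1000
            m,wh,a=cv2.minAreaRect(q);o+=["hole",np.round(m,1).tolist(),np.round(wh,1).tolist(),round(a%90,1)]
        out.append(o)
    return out
def yaw(s): y=toolR(s)[:,1]; return np.degrees(np.arctan2(y[1],y[0]))
E
python3 - <<'E'
from h import *
from plant import manip
s=manip.state();f=manip.grab_frame("wrist");cv2.imwrite("pics/w1.png",f["img"][:,:,::-1])
print(s["time"],s["tool_pos"],yaw(s),s["joint_pos"])
for d in discs(f):print(d)
E
```

```text
1.4 [ 0.63642616 -0.23924593  0.15174824] -64.76805584651721 [-4.68713841e-01  2.36285655e-01  1.54549397e+00 -5.28999898e-04
  1.36083998e+00  6.61812246e-01]
[0.4956, -0.2921, 'd', 49.8, 'hole', [495.0, -292.3], [20.5, 19.7], 25.1]
[0.4655, -0.0944, 'd', 39.5, 'hole', [464.7, -94.2], [19.9, 21.2], 24.6]
[0.6412, -0.2328, 'd', 59.4, 'hole', [641.5, -232.7], [20.2, 20.2], 9.4]
```

View pics/w1.png

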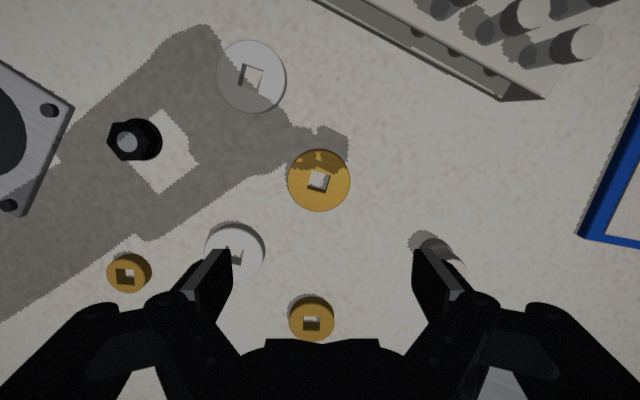

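The wrist view shows the large spacer at (318,180), the middle at (311,320) and the small at (128,272). White rings sit at (251,76) and (235,250). The jaws are clear of all of them. Next I'll descend on the large spacer.

```bash
python3 - <<'E'
from h import *
from plant import manip
s=manip.state();print(totool(s,[.6414,-.2335,-.002]))
E
```

```text
[154.16059701  -3.62988132  -7.5847073 ]
```

>>> play_rows:
  plan:
    - [60,-3.5,-7.5,0,-1]
    - [115,-3.5,-7.5,0,-1]
    - [140,-3.5,-7.5,0,-1]
    - [150,-3.5,-7.5,0,-1]
    - [154,-3.5,-7.5,0,-1]
    - [154,-3.5,-7.5,0,-1]

```text
time: 2.2
tool_pos: [0.6429, -0.2339, -0.0]
tool_rot: [0.155, 0.691, 0.153, -0.689]
contact_force: [0.2, 0.2, 0.0]
gripper_width: 1.002
```

>>> play_rows:
  plan:
    - [0,0,0,0,1]
    - [0,0,0,0,1]
    - [0,0,0,0,1]
    - [0,0,0,0,1]
    - [0,0,0,0,1]
    - [0,0,0,0,1]

```text
time: 2.95
tool_pos: [0.6434, -0.2336, 0.0004]
tool_rot: [0.155, 0.691, 0.154, -0.689]
contact_force: [-0.3, 0.3, 6.3]
gripper_width: 0.675
```

>>> play_rows:
  plan:
    - [-10,0,0,0,1]
    - [-30,0,0,0,1]
    - [-80,0,0,0,1]
    - [-135,0,0,0,1]
    - [-135,0,0,0,1]

```text
time: 3.58
tool_pos: [0.6459, -0.2347, 0.142]
tool_rot: [0.157, 0.694, 0.151, -0.686]
contact_force: [0.0, 0.1, -2.8]
gripper_width: 0.673
```

```bash
python3 - <<'E'
from h import *
from plant import manip
s=manip.state();print(s["tool_pos"],s["contact_force"],s["gripper_width"],totool(s,[.474,.039,.135]))
E
```

```text
[ 0.64586843 -0.23474842  0.14198958] [ 0.01725154  0.11239407 -2.80174404] 0.6733313320310742 [   3.28271086 -320.93265955   38.95200991]
```

>>> play_rows:
  plan:
    - [3,-60,8,0,1]
    - [3,-120,16,0,1]
    - [3,-180,24,0,1]
    - [3,-240,32,0,1]
    - [3,-290,39,0,1]
    - [3,-321,39,0,1]
    - [3,-321,39,0,1]

```text
time: 4.45
tool_pos: [0.4681, 0.0425, 0.1291]
tool_rot: [-0.155, -0.689, -0.156, 0.691]
contact_force: [-0.3, -1.5, -2.5]
gripper_width: 0.672
```

```bash
python3 - <<'E'
from h import *
from plant import manip
s=manip.state();f=manip.grab_frame("wrist");np.savez("pics/w2.npz",**f)
print(s["tool_pos"],s["tool_rot"],yaw(s),s["joint_pos"],toolR(s)[:,0])
u=proj(f,[[.546,.073,.095]])[0];print(u)
cv2.imwrite("pics/w2.png",f["img"][:,:,::-1])
E
```

```text
[0.46812721 0.04250545 0.12909471] [-0.15504839 -0.68915129 -0.15559686  0.69052162] -64.62199084480295 [-6.80813914e-02 -2.43209811e-01  2.06337221e+00  1.96010562e-04
  1.32350900e+00  1.05973593e+00] [-2.06099152e-03  3.31021574e-04 -9.99997821e-01]
[332.98120256  86.64351767]
```

View pics/w2.png

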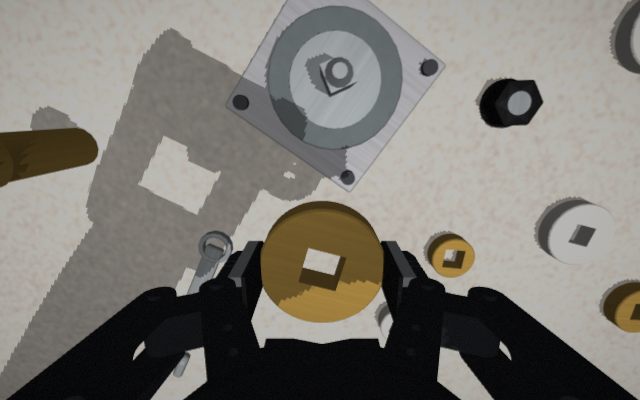

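The wrist view shows the held large spacer at (322,262), gripped level. The spindle cone is at (340,70), with the square's corners below it. I'll zoom in on the spindle and measure both.

```bash
python3 - <<'E'
from h import *
from plant import manip
f=load("pics/w2.npz")
c=cv2.resize(f["img"][40:115,290:390,::-1],None,fx=8,fy=8,interpolation=cv2.INTER_CUBIC)
c=cv2.convertScaleAbs(c,alpha=1.5)
cv2.imwrite("pics/w2c.png",c)
h=cv2.cvtColor(f["img"],cv2.COLOR_RGB2HSV)
m=cv2.inRange(h,(10,110,40),(30,255,255))
cs,hi=cv2.findContours(m,cv2.RETR_CCOMP,cv2.CHAIN_APPROX_NONE)
for i,cc in enumerate(cs):
    if hi[0][i][3]<0 and cv2.contourArea(cc)>8000:
        bb=cv2.boundingRect(cc);print(bb)
        for z in(.138,.142,.146,.15):
            p=onplane(f,cc[:,0,:],z)[:,:2].astype(np.float32);(x,y),r=cv2.minEnclosingCircle(p);print(z,x,y,2*r)
# range
print("rz",f["range_z"][225,300],f["range_z"][225,340],f["range_z"][300,320])
for uv in((300,225),(340,225),(320,305),(280,260)):
    d=ray(f,uv)[0];print(uv,np.array(f["origin"])+d*f["range_z"][uv[1],uv[0]])
for uv in((340,70),(339,69),(310,75),(375,100)):
    d=ray(f,uv)[0];print(uv,np.array(f["origin"])+d*f["range_z"][uv[1],uv[0]])
# outline of hole top: bright+dark wall: corners
E
```

```text
(260, 202, 124, 120)
0.138 0.4658147692680359 0.04222259670495987 0.06564995646476746
0.142 0.46776705980300903 0.04313487559556961 0.06369806081056595
0.146 0.4697193503379822 0.04404715448617935 0.061746157705783844
0.15 0.47177308797836304 0.044745199382305145 0.05987008288502693
rz 0.13753857 0.13665138 0.1467442
(300, 225) [0.48249637 0.06069334 0.14319183]
(340, 225) [0.49052067 0.04446762 0.14401186]
(320, 305) [0.44897108 0.03486269 0.14409483]
(280, 260) [0.46292837 0.06207349 0.14404598]
(340, 70) [0.55398486 0.07324168 0.10434658]
(339, 69) [0.53127793 0.07281259 0.2721257 ]
(310, 75) [0.55008675 0.09079878 0.04603595]
(375, 100) [0.55482011 0.04218477 0.0458129 ]
```

View pics/w2c.png

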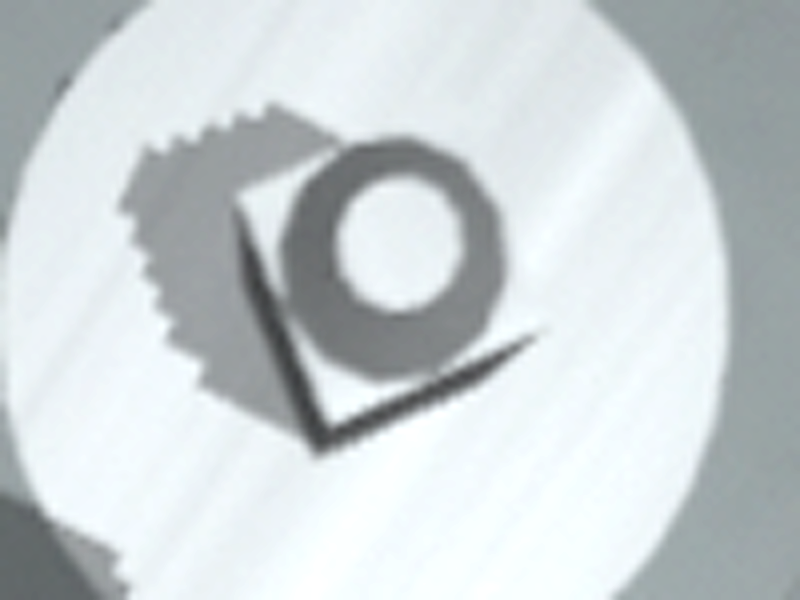

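```bash
python3 - <<'E'
from h import *
f=load("pics/w2.npz")
o=np.array([290,40]);P=np.array([[238,193],[328,430],[540,333]])/8-.5+.06+o
p=onplane(f,P,.095);print(p*1000)
for a,b in((0,1),(1,2)):
    d=p[b]-p[a];print("len",np.linalg.norm(d),np.degrees(np.arctan2(d[1],d[0]))%90)
print("axis from corners",(p[0]+p[2])/2,"tip",onplane(f,np.array([[400,243]])/8-.44+o,.104))
c=cv2.resize(f["img"][197:327,255:390,::-1],None,fx=4.4,fy=4.4,interpolation=cv2.INTER_CUBIC)
cv2.imwrite("pics/w2d.png",cv2.convertScaleAbs(c,alpha=1.3))
E
```

```text
[[553.31372597  84.73993398  95.        ]
 [542.31263264  72.69658921  95.        ]
 [554.1524505   62.32259759  95.        ]]
len 0.016311536026408936 47.58960276363331
len 0.015741695880772816 48.77531261495318
axis from corners [0.55373309 0.07353127 0.095     ] tip [[0.55396286 0.07346078 0.104     ]]
```

View pics/w2d.png

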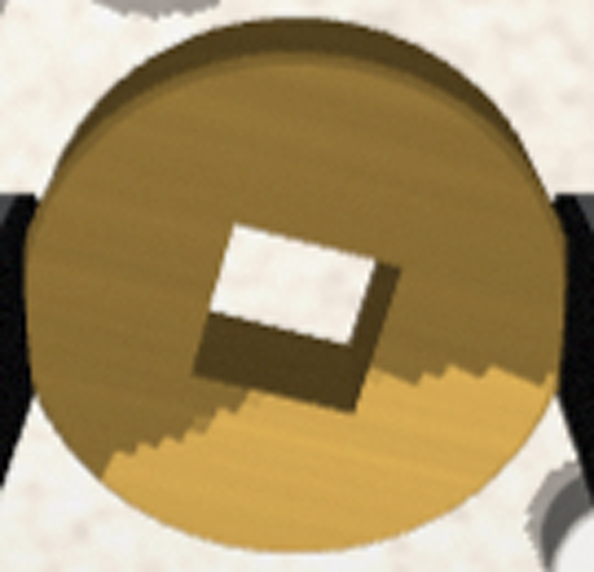

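The spindle square measures 48.2° (mod 90) with sides of 16.3 and 15.7 mm, which fits. In the crop, the spacer's hole corners are at (233,223), (402,268), (355,412) and (193,377).

```bash
python3 - <<'E'
from h import *
from plant import manip
f=load("pics/w2.npz")
P=np.array([[233,223],[402,268],[355,412],[193,377]])/4.4-.5+.11+np.array([255,197])
p=onplane(f,P,.144);print((p*1000).round(1))
for i in range(4):
    d=p[(i+1)%4]-p[i];print("len",np.linalg.norm(d)*1000,np.degrees(np.arctan2(d[1],d[0]))%90)
c=p.mean(0);s=manip.state();print("hole c",c,"tcp",s["tool_pos"],"hole in tool",totool(s,c),"yaw",yaw(s))
tgt=np.array([.5538,.0735,.144]);print("xy shift tool mm",(tgt-c)*1000@toolR(s))
E
```

```text
[[474.3  53.1 144. ]
 [477.2  34.8 144. ]
 [459.5  31.7 144. ]
 [455.9  49.5 144. ]]
len 18.558326047951237 9.077921171196394
len 17.999117485476184 9.982078265381801
len 18.15810822325356 11.54630633970659
len 18.79199469956957 11.21600195825804
hole c [0.46671669 0.04227061 0.144     ] tcp [0.46899633 0.04149362 0.12945425] hole in tool [-14.54314007  -1.6812125    1.7463911 ] yaw -64.69617819385219
xy shift tool mm [ -0.11398516   8.98793092 -92.07595766]
```

```bash
cat >> h.py <<'E'
def place(s,off,dyaw,tgt):
    """rows' shift(mm) & turn so the hole centre (tool-frame off, mm; x ignored) comes over tgt xy with TCP z=tgt[2], world yaw +dyaw deg"""
    T=toolR(s);a=np.radians(dyaw);o=T@np.array([0,off[0],off[1]])/1000
    o=R.from_euler("z",a).as_matrix()@o
    d=np.array([tgt[0]-o[0],tgt[1]-o[1],tgt[2]])-np.array(s["tool_pos"])
    return np.round(1000*d@T,1),round(-a,3)
E
python3 - <<'E'
from h import *
from plant import manip
s=manip.state()
print(place(s,(-1.7,1.75),37.75,[.5538,.0735,.115]))
E
```

```text
(array([ 14.3,   7.6, -92.8]), np.float64(-0.659))
```

>>> play_rows:
  plan:
    - [0,3,-30,-0.18,1]
    - [0,7.6,-60,-0.36,1]
    - [0,7.6,-85,-0.54,1]
    - [5,7.6,-92.8,-0.659,1]
    - [14.3,7.6,-92.8,-0.659,1]
    - [14.3,7.6,-92.8,-0.659,1]
    - [14.3,7.6,-92.8,-0.659,1]

```text
time: 5.38
tool_pos: [0.5569, 0.0731, 0.1157]
tool_rot: [-0.369, -0.603, -0.369, 0.604]
contact_force: [-0.0, 0.1, -2.8]
gripper_width: 0.675
```

```bash
python3 - <<'E'
from h import *
from plant import manip
s=manip.state();f=manip.grab_frame("wrist");np.savez("pics/w3.npz",**f)
print(s["time"],s["tool_pos"],yaw(s),s["contact_force"],place(s,(-1.7,1.75),0,[.5538,.0735,.115]))
c=f["img"][170:330,230:410,::-1]
cv2.imwrite("pics/w3.png",cv2.resize(cv2.convertScaleAbs(c,alpha=1.4),None,fx=3.7,fy=3.7,interpolation=cv2.INTER_CUBIC))
E
```

```text
5.375 [0.55686897 0.07305144 0.11568308] -27.129601567281522 [-0.01881215  0.11127867 -2.83730954] (array([ 0.7, -1.2, -0.7]), np.float64(-0.0))
```

View pics/w3.png

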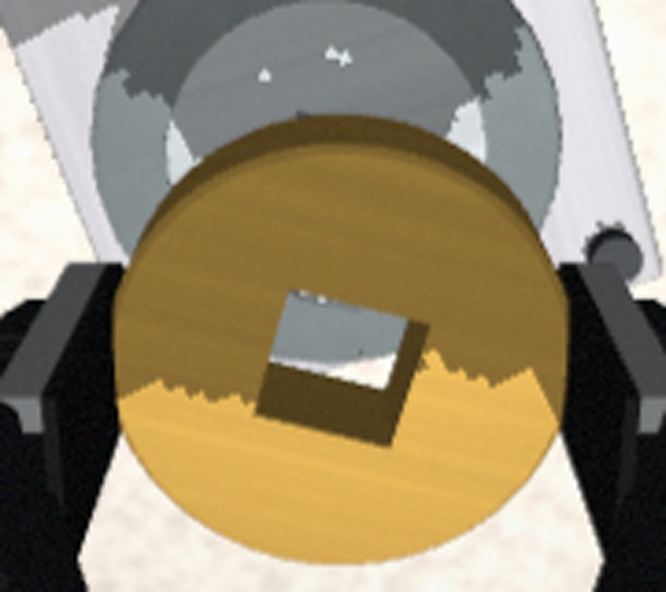

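>>> play_rows:
  plan:
    - [4,-1.2,-0.7,0,1]
    - [9,-1.2,-0.7,0,1]
    - [14,-1.2,-0.7,0,1]
    - [17,-1.2,-0.7,0,1]
    - [17,-1.2,-0.7,0,1]

```text
time: 6.05
tool_pos: [0.5562, 0.0747, 0.0985]
tool_rot: [-0.369, -0.603, -0.369, 0.603]
contact_force: [-1.0, 1.1, -2.2]
gripper_width: 0.672
```

```bash
python3 - <<'E'
from h import *
from plant import manip
s=manip.state()
print(s["time"],s["tool_pos"],yaw(s),s["contact_force"],s["ft_torque"],place(s,(-1.7,1.75),0,[.5538,.0735,.045]))
E
```

```text
6.05 [0.55624699 0.07469587 0.09849303] -27.04389356756837 [-0.96971325  1.14268268 -2.15889772] [-0.04187034  0.00152413  0.03698088] (array([53.5,  0.1,  0.4]), np.float64(-0.0))
```

>>> play_rows:
  plan:
    - [1,-0.5,0,0,1]
    - [2,-0.5,0,0,1]
    - [3,-0.5,0,0,1]
    - [4,-0.5,0,0,1]
    - [5,-0.5,0,0,1]
    - [6,-0.5,0,0,1]
    - [7,-0.5,0,0,1]

```text
time: 6.92
tool_pos: [0.5559, 0.0748, 0.0917]
tool_rot: [-0.369, -0.603, -0.369, 0.603]
contact_force: [-0.5, -0.9, -2.0]
gripper_width: 0.67
```

>>> play_rows:
  plan:
    - [1,0,0,0,1]
    - [2,0,0,0,1]
    - [3,0,0,0,1]
    - [4,0,0,0,1]
    - [6,0,0,0,1]
    - [8,0,0,0,1]

```text
time: 7.68
tool_pos: [0.5559, 0.0747, 0.0838]
tool_rot: [-0.369, -0.603, -0.369, 0.603]
contact_force: [-3.1, -3.2, -1.0]
gripper_width: 0.672
```

>>> play_rows:
  plan:
    - [2,-0.2,0.7,0,1]
    - [6,-0.2,0.7,0,1]
    - [10,-0.2,0.7,0,1]
    - [14,-0.2,0.7,0,1]
    - [18,-0.2,0.7,0,1]

```text
time: 8.3
tool_pos: [0.5557, 0.0745, 0.0656]
tool_rot: [0.369, 0.603, 0.369, -0.603]
contact_force: [-0.3, 0.3, -2.9]
gripper_width: 0.678
```

>>> play_rows:
  plan:
    - [4,0,0,0,1]
    - [8,0,0,0,1]
    - [12,0,0,0,1]
    - [16,0,0,0,1]
    - [17.5,0,0,0,1]
    - [18.5,0,0,0,1]
    - [18.5,0,0,0,1]

```text
time: 9.18
tool_pos: [0.5556, 0.0744, 0.0475]
tool_rot: [0.369, 0.603, 0.369, -0.603]
contact_force: [-0.9, 0.4, -2.0]
gripper_width: 0.67
```

>>> play_rows:
  plan:
    - [0.5,0,0,0,1]
    - [1,0,0,0,1]
    - [1.5,0,0,0,1]
    - [2,0,0,0,1]

```text
time: 9.68
tool_pos: [0.5556, 0.0744, 0.0455]
tool_rot: [0.369, 0.603, 0.369, -0.603]
contact_force: [-0.2, -0.2, -1.9]
gripper_width: 0.675
```

>>> play_rows:
  plan:
    - [0.3,0,0,0,1]
    - [0.6,0,0,0,1]
    - [0.9,0,0,0,1]
    - [1.2,0,0,0,1]

```text
time: 10.18
tool_pos: [0.5557, 0.0743, 0.0453]
tool_rot: [-0.369, -0.603, -0.369, 0.603]
contact_force: [-6.1, -0.5, 8.4]
gripper_width: 0.669
```

>>> play_rows:
  plan:
    - [0,0,0,0,-1]
    - [0,0,0,0,-1]
    - [0,0,0,0,-1]
    - [0,0,0,0,-1]
    - [-40,0,0,0,-1]
    - [-95,0,0,0,-1]
    - [-110,0,0,0,-1]

```text
time: 11.05
tool_pos: [0.5581, 0.0744, 0.1591]
tool_rot: [0.371, 0.605, 0.368, -0.601]
contact_force: [0.9, 0.8, -0.3]
gripper_width: 1.001
```

```bash
python3 - <<'E'
from h import *
from plant import manip
s=manip.state();print(s["time"],s["tool_pos"],s["contact_force"],s["gripper_width"],yaw(s),s["joint_pos"])
print(place(s,(0,0),-15,[.4956,-.293,.12]))
f=manip.grab_frame("wrist")
h=cv2.cvtColor(f["img"],cv2.COLOR_RGB2HSV)
m=bronze(f)
P=[]
for v,u in np.argwhere(m>0)[::40]:
    z=f["range_z"][v,u]
    if z>0:P.append(np.array(f["origin"])+ray(f,(u,v))[0]*z)
P=np.array(P);d=np.hypot(P[:,0]-.5545,P[:,1]-.0735);print("top z pct",np.percentile(P[d<.035,2],[5,25,50,75,95]),(d<.035).sum())
E
```

```text
11.05 [0.55814171 0.07436401 0.15912839] [ 0.85383133  0.83329403 -0.32089956] 1.0014289168358579 -27.04387342920751 [ 3.06177605e-04 -4.40895546e-02  1.83292650e+00 -2.52640274e-05
  1.34488374e+00  4.72303878e-01]
(array([ 38.6, 111. , 355.8]), np.float64(0.262))
top z pct [0.05934663 0.06002478 0.06049256 0.0610111  0.06139185] 74
```

```bash
python3 - <<'E'
from h import *
from plant import manip
s=manip.state()
print(place(s,(0,0),0,[.4956,-.293,.12]))
E
```

```text
(array([ 38.9, 111. , 355.8]), np.float64(-0.0))
```

>>> play_rows:
  plan:
    - [0,18,58,0,-1]
    - [0,36,116,0,-1]
    - [10,54,174,0,-1]
    - [20,72,232,0,-1]
    - [30,90,290,0,-1]
    - [39,108,346,0,-1]
    - [39,111,356,0,-1]
    - [39,111,356,0,-1]

```text
time: 12.1
tool_pos: [0.4919, -0.2929, 0.1139]
tool_rot: [-0.368, -0.603, -0.37, 0.603]
contact_force: [-0.0, -0.5, -0.6]
gripper_width: 0.995
```

```bash
python3 - <<'E'
from h import *
from plant import manip
s=manip.state();f=manip.grab_frame("wrist")
print(s["time"],s["tool_pos"],yaw(s),s["joint_pos"])
for d in discs(f):print(d)
print(place(s,(0,0),0,[.4956,-.293,.0]))
E
```

```text
12.1 [ 0.49186803 -0.29292128  0.11389673] -27.117460479220405 [-6.67331877e-01  3.17230860e-02  1.83749758e+00  4.89425800e-04
  1.27485173e+00 -1.94185127e-01]
[0.4954, -0.2919, 'd', 49.7, 'hole', [495.3, -292.1], [19.8, 19.7], 22.8]
(array([113.9,   3.6,  -1.5]), np.float64(-0.0))
```

>>> play_rows:
  plan:
    - [50,3.1,-2.4,0,-1]
    - [90,3.1,-2.4,0,-1]
    - [107,3.1,-2.4,0,-1]
    - [113,3.1,-2.4,0,-1]
    - [114,3.1,-2.4,0,-1]

```text
time: 12.78
tool_pos: [0.4974, -0.2926, 0.0024]
tool_rot: [0.37, 0.603, 0.369, -0.603]
contact_force: [0.1, 0.4, 0.3]
gripper_width: 1.0
```

>>> play_rows:
  plan:
    - [0,0,0,0,1]
    - [0,0,0,0,1]
    - [0,0,0,0,1]
    - [0,0,0,0,1]
    - [0,0,0,0,1]
    - [0,0,0,0,1]

```text
time: 13.52
tool_pos: [0.4974, -0.2933, 0.003]
tool_rot: [0.37, 0.603, 0.368, -0.603]
contact_force: [-1.0, 0.6, 6.4]
gripper_width: 0.555
```

>>> play_rows:
  plan:
    - [-10,0,0,0,1]
    - [-30,0,0,0,1]
    - [-80,0,0,0,1]
    - [-130,0,0,0,1]
    - [-130,0,0,0,1]
    - [-130,0,0,0,1]

```text
time: 14.28
tool_pos: [0.496, -0.2921, 0.1311]
tool_rot: [-0.369, -0.603, -0.369, 0.603]
contact_force: [-0.0, 0.1, -3.2]
gripper_width: 0.558
```

```bash
python3 - <<'E'
from h import *
from plant import manip
s=manip.state();f=manip.grab_frame("wrist");np.savez("pics/w4.npz",**f)
print(s["time"],s["tool_pos"],yaw(s),s["contact_force"])
a=(.5533,.0736)
print(place(s,(0,0),0,[*a,.130]), place(s,(0,0),25,[*a,.130]))
for uv in((300,225),(340,225),(320,300),(290,260)):
    print(uv,(np.array(f["origin"])+ray(f,uv)[0]*f["range_z"][uv[1],uv[0]]).round(4))
c=f["img"][197:327,255:390,::-1]
cv2.imwrite("pics/w4.png",cv2.convertScaleAbs(cv2.resize(c,None,fx=4.4,fy=4.4,interpolation=cv2.INTER_CUBIC),alpha=1.3))
E
```

```text
14.275 [ 0.49598663 -0.29209827  0.13113204] -27.04373778160394 [-0.01013786  0.14378197 -3.22489544]
(array([   1.2, -115.2, -351.8]), np.float64(-0.0)) (array([   1.2, -115.2, -351.8]), np.float64(-0.436))
(300, 225) [ 0.4961 -0.2692  0.1438]
(340, 225) [ 0.5124 -0.2776  0.1436]
(320, 300) [ 0.4861 -0.3086  0.1437]
(290, 260) [ 0.4834 -0.2827  0.1437]
```

View pics/w4.png

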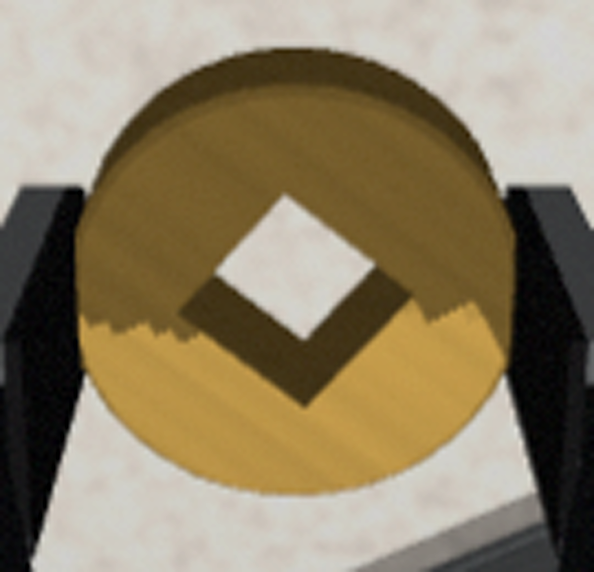

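The middle spacer is held level. Its hole corners in the crop are (284,193), (413,300), (304,408) and (178,313).

```bash
cat >> h.py <<'E'
def hole(f,P,zt,s,axis):
    p=onplane(f,np.array(P)/4.4-.39+np.array([255,197]),zt);an=[]
    for i in range(4):
        d=p[(i+1)%4]-p[i];an.append(np.degrees(np.arctan2(d[1],d[0]))%90);print("len",round(np.linalg.norm(d)*1000,1),an[-1])
    o=totool(s,p.mean(0))[1:];print("off",o);return o,np.mean(an)
E
python3 - <<'E'
from h import *
from plant import manip
f=load("pics/w4.npz");s=manip.state();a=(.5533,.0736)
o,an=hole(f,[[284,193],[413,300],[304,408],[178,313]],.1437,s,a)
dy=(48.2-an+45)%90-45;print(an,dy,place(s,o,dy,[*a,.135]))
E
```

```text
len 18.8 20.90280867457932
len 17.8 21.341922908953705
len 18.1 22.313973311854326
len 18.3 23.584919476692757
off [0.26262248 0.57569666]
22.035906093020028 26.16409390697997 (array([  -4.7, -115. , -352. ]), np.float64(-0.457))
```

>>> play_rows:
  plan:
    - [-5,-18,-56,-0.06,1]
    - [-5,-37,-112,-0.12,1]
    - [-5,-55,-168,-0.18,1]
    - [-5,-73,-224,-0.25,1]
    - [-5,-92,-280,-0.33,1]
    - [-5,-109,-335,-0.42,1]
    - [-5,-115,-352,-0.457,1]
    - [-5,-115,-352,-0.457,1]

```text
time: 15.32
tool_pos: [0.5529, 0.074, 0.1343]
tool_rot: [-0.496, -0.502, -0.497, 0.504]
contact_force: [0.8, -0.0, -1.9]
gripper_width: 0.56
```

>>> play_rows:
  plan:
    - [0,0,0,0,1]
    - [0,0,0,0,1]

```text
time: 15.58
tool_pos: [0.5539, 0.072, 0.1359]
tool_rot: [-0.496, -0.504, -0.496, 0.505]
contact_force: [0.4, -0.7, -1.8]
gripper_width: 0.558
```

```bash
python3 - <<'E'
from h import *
from plant import manip
s=manip.state();a=(.5533,.0736)
print(s["time"],s["tool_pos"],yaw(s),s["contact_force"],place(s,(.26,.58),-1.0-yaw(s)+.1,[*a,.104]))
E
```

```text
15.575 [0.55385874 0.07195994 0.13593521] -0.9889598896683761 [ 0.4280987  -0.66605329 -1.78466358] (array([31.9, -0.8, -2.2]), np.float64(-0.002))
```

>>> play_rows:
  plan:
    - [10,-0.5,-1.6,0,1]
    - [20,-0.5,-1.6,0,1]
    - [26,-0.5,-1.6,0,1]
    - [26,-0.5,-1.6,0,1]

```text
time: 16.08
tool_pos: [0.5529, 0.0749, 0.1091]
tool_rot: [-0.496, -0.503, -0.497, 0.504]
contact_force: [0.1, 0.8, -1.6]
gripper_width: 0.556
```

```bash
python3 - <<'E'
from h import *
from plant import manip
s=manip.state();a=(.5533,.0736)
print(s["time"],s["tool_pos"],yaw(s),s["contact_force"],place(s,(.26,.58),-1.0-yaw(s)+.1,[*a,.098]))
E
```

```text
16.075 [0.5528768  0.07491176 0.10913675] -0.8616411921965643 [ 0.06452785  0.78599529 -1.63463915] (array([11.1,  0.2,  0.7]), np.float64(0.001))
```

>>> play_rows:
  plan:
    - [2,0.2,0.6,0,1]
    - [4,0.2,0.6,0,1]
    - [6,0.2,0.6,0,1]
    - [8,0.2,0.6,0,1]
    - [10,0.2,0.6,0,1]
    - [11,0.2,0.6,0,1]

```text
time: 16.82
tool_pos: [0.5537, 0.0744, 0.0991]
tool_rot: [-0.496, -0.504, -0.496, 0.504]
contact_force: [-1.0, 0.3, -1.6]
gripper_width: 0.557
```

>>> play_rows:
  plan:
    - [1,0,0,0,1]
    - [2,0,0,0,1]
    - [3,0,0,0,1]
    - [4,0,0,0,1]
    - [5,0,0,0,1]
    - [6,0,0,0,1]

```text
time: 17.58
tool_pos: [0.5538, 0.0743, 0.0932]
tool_rot: [-0.496, -0.504, -0.496, 0.504]
contact_force: [-0.7, -0.5, -2.1]
gripper_width: 0.553
```

>>> play_rows:
  plan:
    - [2,0,0,0,1]
    - [5,0,0,0,1]
    - [9,0,0,0,1]
    - [13,0,0,0,1]

```text
time: 18.08
tool_pos: [0.5537, 0.0743, 0.0799]
tool_rot: [-0.496, -0.504, -0.496, 0.504]
contact_force: [0.6, -1.2, -2.3]
gripper_width: 0.558
```

>>> play_rows:
  plan:
    - [4,0,0,0,1]
    - [8,0,0,0,1]
    - [12,0,0,0,1]
    - [14,0,0,0,1]
    - [15,0,0,0,1]
    - [15.5,0,0,0,1]

```text
time: 18.82
tool_pos: [0.5538, 0.0743, 0.0648]
tool_rot: [0.496, 0.504, 0.496, -0.504]
contact_force: [-0.1, -0.5, -2.2]
gripper_width: 0.559
```

>>> play_rows:
  plan:
    - [0.5,0,0,0,1]
    - [1,0,0,0,1]
    - [1.5,0,0,0,1]
    - [2,0,0,0,1]

```text
time: 19.32
tool_pos: [0.5538, 0.0744, 0.0631]
tool_rot: [-0.496, -0.504, -0.496, 0.504]
contact_force: [-1.0, 0.6, 1.9]
gripper_width: 0.551
```

>>> play_rows:
  plan:
    - [0.3,0,0,0,1]
    - [0.6,0,0,0,1]

```text
time: 19.58
tool_pos: [0.5538, 0.0744, 0.063]
tool_rot: [-0.496, -0.504, -0.496, 0.504]
contact_force: [-4.9, -0.1, 6.7]
gripper_width: 0.552
```

>>> play_rows:
  plan:
    - [0,0,0,0,-1]
    - [0,0,0,0,-1]
    - [0,0,0,0,-1]
    - [0,0,0,0,-1]
    - [-40,0,0,0,-1]
    - [-85,0,0,0,-1]
    - [-95,0,0,0,-1]
    - [-95,0,0,0,-1]

```text
time: 20.58
tool_pos: [0.5541, 0.0744, 0.1577]
tool_rot: [0.497, 0.504, 0.496, -0.503]
contact_force: [0.1, 0.4, -0.8]
gripper_width: 1.002
```

```bash
cat >> h.py <<'E'
def topz(f):
    P=np.array([np.array(f["origin"])+ray(f,(u,v))[0]*f["range_z"][v,u] for v,u in np.argwhere(bronze(f)>0)[::20] if f["range_z"][v,u]>0])
    d=np.hypot(P[:,0]-.5535,P[:,1]-.0738);k=d<.036
    print("z hist",np.unique((P[k,2]/.0025).round()*2.5,return_counts=True))
E
python3 - <<'E'
from h import *
from plant import manip
s=manip.state();f=manip.grab_frame("wrist");print(s["time"],s["tool_pos"],s["contact_force"],yaw(s),s["joint_pos"]);topz(f)
print(place(s,(0,0),0,[.465,-.095,.12]))
E
```

```text
20.575 [0.55414356 0.07437384 0.15767821] [ 0.11871183  0.41002561 -0.78023135] -0.8574452047886195 [ 3.17342945e-04 -4.80286823e-02  1.83924078e+00 -7.38672740e-06
  1.34888637e+00  1.52841936e-02]
z hist (array([60. , 62.5, 72.5, 75. , 77.5]), array([26,  5,  2, 92, 14]))
(array([ 37.5, -86.7, 170.7]), np.float64(-0.0))
```

>>> play_rows:
  plan:
    - [0,-25,50,0.18,-1]
    - [0,-50,100,0.36,-1]
    - [10,-75,140,0.54,-1]
    - [25,-86.7,170.7,0.72,-1]
    - [37,-86.7,170.7,0.86,-1]
    - [37,-86.7,170.7,0.86,-1]
    - [37,-86.7,170.7,0.86,-1]

```text
time: 21.5
tool_pos: [0.4642, -0.0946, 0.1194]
tool_rot: [-0.242, -0.664, -0.242, 0.665]
contact_force: [0.5, 0.5, 0.6]
gripper_width: 1.003
```

```bash
python3 - <<'E'
from h import *
from plant import manip
s=manip.state();f=manip.grab_frame("wrist")
print(s["time"],s["tool_pos"],yaw(s),s["joint_pos"])
for d in discs(f):print(d)
print(place(s,(0,0),0,[.465,-.0945,.0]))
E
```

```text
21.5 [ 0.46415641 -0.09462343  0.11943529] -49.993602752206286 [-3.58400334e-01 -2.22155895e-01  2.06308343e+00  1.58064820e-05
  1.30223578e+00  5.14147911e-01]
[0.4649, -0.094, 'd', 39.6, 'hole', [464.9, -94.0], [20.3, 20.0], 19.5]
(array([119.4,   0.6,  -0.8]), np.float64(-0.0))
```

>>> play_rows:
  plan:
    - [50,0.5,-1,0,-1]
    - [95,0.5,-1,0,-1]
    - [112,0.5,-1,0,-1]
    - [117,0.5,-1,0,-1]
    - [118,0.5,-1,0,-1]

```text
time: 22.18
tool_pos: [0.467, -0.0951, 0.0036]
tool_rot: [0.242, 0.665, 0.241, -0.664]
contact_force: [-0.6, 0.9, 0.6]
gripper_width: 1.002
```

>>> play_rows:
  plan:
    - [0,0,0,0,1]
    - [0,0,0,0,1]
    - [0,0,0,0,1]
    - [0,0,0,0,1]
    - [0,0,0,0,1]
    - [0,0,0,0,1]
    - [0,0,0,0,1]

```text
time: 23.05
tool_pos: [0.4666, -0.0952, 0.0034]
tool_rot: [0.242, 0.665, 0.241, -0.664]
contact_force: [-1.5, -0.2, 5.9]
gripper_width: 0.437
```

>>> play_rows:
  plan:
    - [-10,0,0,0,1]
    - [-30,0,0,0,1]
    - [-80,0,0,0,1]
    - [-130,0,0,0,1]
    - [-130,0,0,0,1]
    - [-130,0,0,0,1]

```text
time: 23.8
tool_pos: [0.465, -0.0945, 0.1315]
tool_rot: [-0.241, -0.664, -0.241, 0.665]
contact_force: [0.2, 0.6, -1.8]
gripper_width: 0.44
```

```bash
python3 - <<'E'
from h import *
from plant import manip
s=manip.state();f=manip.grab_frame("wrist");np.savez("pics/w5.npz",**f)
print(s["time"],s["tool_pos"],yaw(s),s["contact_force"])
for uv in((300,235),(340,235),(320,290),(295,260)):
    print(uv,(np.array(f["origin"])+ray(f,uv)[0]*f["range_z"][uv[1],uv[0]]).round(4))
c=f["img"][197:327,255:390,::-1]
cv2.imwrite("pics/w5.png",cv2.convertScaleAbs(cv2.resize(c,None,fx=4.4,fy=4.4,interpolation=cv2.INTER_CUBIC),alpha=1.3))
E
```

```text
23.8 [ 0.46495294 -0.09451515  0.13152316] -50.13025980407651 [ 0.18238569  0.6403865  -1.77649461]
(300, 235) [ 0.4702 -0.0765  0.1446]
(340, 235) [ 0.4818 -0.091   0.1437]
(320, 290) [ 0.4537 -0.1023  0.1442]
(295, 260) [ 0.4586 -0.0827  0.1445]
```

View pics/w5.png

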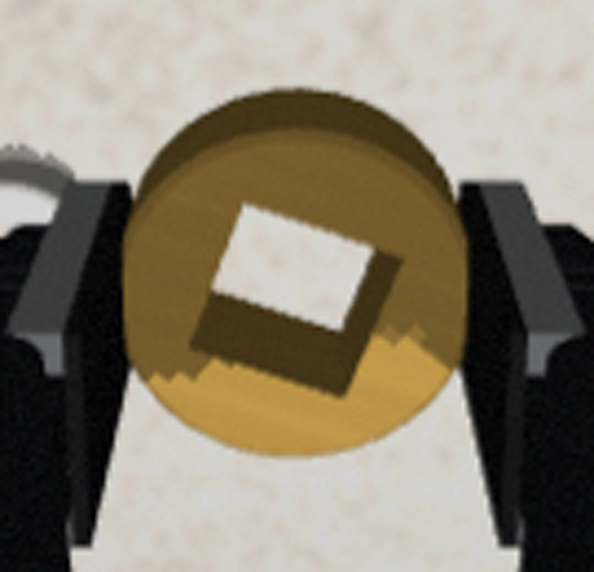

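The small spacer is held level. Its hole corners in the crop are (243,202), (403,258), (345,398) and (189,346).

```bash
python3 - <<'E'
from h import *
from plant import manip
f=load("pics/w5.npz");s=manip.state();a=(.5537,.0737)
o,an=hole(f,[[243,202],[403,258],[345,398],[189,346]],.1443,s,a)
dy=(48.2-an+45)%90-45;print(an,dy,place(s,o,dy,[*a,.135]))
E
```

```text
len 18.3 18.932966455298143
len 18.1 20.26128881581994
len 18.3 19.158970885357505
len 18.2 20.179025690497404
off [ 0.01794369 -0.10653703]
19.63306296174325 28.566937038256754 (array([  -4.5,  -71.7, -176.1]), np.float64(-0.499))
```

>>> play_rows:
  plan:
    - [-4.5,-20,-50,-0.12,1]
    - [-4.5,-40,-100,-0.25,1]
    - [-4.5,-60,-148,-0.38,1]
    - [-4.5,-71.7,-176,-0.499,1]
    - [-4.5,-71.7,-176,-0.499,1]
    - [-4.5,-71.7,-176,-0.499,1]
    - [5,-71.7,-176,-0.499,1]
    - [5,-71.7,-176,-0.499,1]

```text
time: 24.85
tool_pos: [0.5534, 0.0723, 0.1255]
tool_rot: [-0.397, -0.584, -0.398, 0.586]
contact_force: [-0.6, -0.7, -1.2]
gripper_width: 0.437
```

```bash
python3 - <<'E'
from h import *
from plant import manip
s=manip.state();a=(.5537,.0737)
print(s["time"],s["tool_pos"],yaw(s),s["contact_force"],place(s,(0,-.1),0,[*a,.098]))
E
```

```text
24.85 [0.55341967 0.07228227 0.12550492] -21.63447667514459 [-0.55273913 -0.67004915 -1.23010438] (array([27.5, -0.2, -1.4]), np.float64(-0.0))
```

>>> play_rows:
  plan:
    - [8,-0.2,-1.2,0,1]
    - [14,-0.2,-1.2,0,1]
    - [18,-0.2,-1.2,0,1]
    - [20,-0.2,-1.2,0,1]
    - [20,-0.2,-1.2,0,1]

```text
time: 25.48
tool_pos: [0.5549, 0.0743, 0.1071]
tool_rot: [-0.398, -0.585, -0.398, 0.585]
contact_force: [0.4, 0.5, -1.2]
gripper_width: 0.437
```

```bash
python3 - <<'E'
from h import *
from plant import manip
s=manip.state();a=(.5537,.0737)
print(s["time"],s["tool_pos"],yaw(s),s["contact_force"],place(s,(0,-.1),0,[*a,.098]))
E
```

```text
25.475 [0.55494753 0.07431367 0.10705852] -21.53850391143785 [ 0.39730435  0.45186647 -1.23861143] (array([ 9.1, -0.9,  1.1]), np.float64(-0.0))
```

>>> play_rows:
  plan:
    - [2,-0.7,0.8,0,1]
    - [4,-0.7,0.8,0,1]
    - [6,-0.7,0.8,0,1]
    - [8,-0.7,0.8,0,1]
    - [9,-0.7,0.8,0,1]
    - [10,-0.7,0.8,0,1]

```text
time: 26.22
tool_pos: [0.554, 0.0738, 0.0971]
tool_rot: [-0.398, -0.585, -0.398, 0.585]
contact_force: [-0.4, 0.5, -0.5]
gripper_width: 0.44
```

>>> play_rows:
  plan:
    - [1,0,0,0,1]
    - [2,0,0,0,1]
    - [3,0,0,0,1]
    - [4,0,0,0,1]

```text
time: 26.72
tool_pos: [0.5541, 0.0738, 0.0931]
tool_rot: [0.398, 0.585, 0.398, -0.585]
contact_force: [-1.1, -0.2, -0.7]
gripper_width: 0.439
```

>>> play_rows:
  plan:
    - [2,0,0,0,1]
    - [5,0,0,0,1]
    - [8,0,0,0,1]
    - [11,0,0,0,1]
    - [13,0,0,0,1]
    - [14,0,0,0,1]

```text
time: 27.48
tool_pos: [0.554, 0.0738, 0.079]
tool_rot: [-0.398, -0.585, -0.398, 0.585]
contact_force: [0.2, -0.1, -0.3]
gripper_width: 0.437
```

>>> play_rows:
  plan:
    - [0.5,0,0,0,1]
    - [1,0,0,0,1]
    - [1.5,0,0,0,1]

```text
time: 27.85
tool_pos: [0.5542, 0.0738, 0.0785]
tool_rot: [-0.398, -0.585, -0.398, 0.585]
contact_force: [-3.7, -0.2, 5.7]
gripper_width: 0.442
```

>>> play_rows:
  plan:
    - [0.3,0,0,0,1]
    - [0.3,0,0,0,-1]
    - [0.3,0,0,0,-1]
    - [0,0,0,0,-1]
    - [0,0,0,0,-1]
    - [0,0,0,0,-1]
    - [-40,0,0,0,-1]
    - [-80,0,0,0,-1]

```text
time: 28.85
tool_pos: [0.5535, 0.0738, 0.1579]
tool_rot: [-0.397, -0.584, -0.398, 0.585]
contact_force: [-0.8, -0.1, -0.0]
gripper_width: 1.006
```

>>> play_rows:
  plan:
    - [-30,0,40,0,-1]
    - [-30,0,80,0,-1]
    - [-30,0,80,0,-1]

```text
time: 29.22
tool_pos: [0.5244, -0.0022, 0.1882]
tool_rot: [0.397, 0.586, 0.397, -0.585]
contact_force: [-0.1, 0.4, -0.5]
gripper_width: 1.004
```

```bash
python3 - <<'E'
from h import *
from plant import manip
s=manip.state();f=manip.grab_frame("wrist");print(s["time"],s["tool_pos"],s["contact_force"],s["gripper_width"]);topz(f)
cv2.imwrite("pics/end.png",f["img"][:,:,::-1])
E
```

```text
29.225 [ 0.52435005 -0.00224409  0.18823379] [-0.1335524   0.41304289 -0.49795191] 1.0039011066986643
z hist (array([60. , 62.5, 75. , 77.5, 90. , 92.5]), array([19,  5, 20,  5, 59, 15]))
```

View pics/end.png

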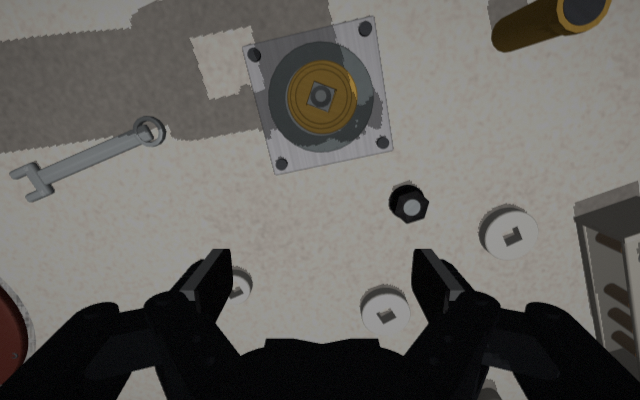

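The stack sits at (321,97) with its tops at 60, 75 and 90 mm. The gripper is clear, and the nut and white rings are where they were.

```bash
python3 -c "
from plant import manip
print(manip.job_done())"
```

```text
the job is handed in; nothing more can be done
None
```

The large, middle and small bronze spacers are on the spindle in that order, each fully home and released. I handed the job in at about 29 s.

- **Fit:** I measured the spindle's square and each hole with the wrist camera and turned each spacer into line before lowering it. All three dropped over the square the first time, so no turning search on the spindle was needed.
- **Force:** the highest reading I saw while seating a spacer was about 11 N on the spindle, against the 40 N limit. I read the force only at the end of each move, so a short peak in between could have been missed.
- **Last checks:** depth readings put the spacer tops at about 60, 75 and 90 mm above the bench, which is what a fully seated stack should show. The last picture showed the gripper open and clear, and the nut and white rings in place. I didn't re-measure the other bystanders, but the arm never worked near them.
- **Disagreement:** my first rough spindle position from the top camera was about 8 mm off the wrist-camera measurement. I used the wrist one, and the fit confirmed it. No check failed.

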